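Shield a sherd on the bench XRF analyser and hold the interlock down

ROBOT

A 6-joint arm with a two-finger parallel gripper is mounted at the origin on a cart in front of the work surface, level with it; the furniture and walls round the work are solid. World frame = base frame: x ahead of the robot, y to its left, z up, the work surface at z = 0. Lengths are in m, angles in rad, forces in N, time in s.
With the tool pointing down it reaches from about 0.25 to 0.775 m from the base axis. Payload 4 kg.
Tool frame: the origin (TCP) lies on the centre line of the jaws, within the pads' length; the fingertips stand 14 mm ahead of it and the grasp point (between the pads) lies 5 mm behind it (robot.tcp_to_tips is the distance from the TCP to the fingertips, in m); z points along the fingers, y is the line along which they close (so a half turn about z gives the same grasp; the last joint's range is limited). The gripper opens to 94 mm and grips with 3 to 60 N. Pads are 16 mm wide; open, the fingers measure 119 mm over their backs; the gripper's body (75 mm by 177 mm) begins 78 mm behind the grasp point.
Start: joints at [1.082, 0.087, 1.371, -0, 1.684, -0.103], TCP at [0.207, 0.51, 0.192] pointing down, gripper open.
Joint ranges: [-3.1, 3.1], [-0.76, 2.03], [0.27, 2.55], [-1.08, 4.22], [0.17, 2.65], [-2.57, 2.57]. Speed limits (rad/s): [2.79, 2.79, 3.14, 3.14, 3.14, 3.14].

INTERFACE

Orientations are given as [roll, pitch, yaw] about the fixed x, y, z axes, in that order (R = Rz(yaw) Ry(pitch) Rx(roll)).
In Python, from bench import robot gives the robot as it stands.
- The arm moves only by the tool carry_out, never from a script. Its argument "increments" is a list of rows, each a list of 3 entries, a list of its own where there are three numbers: the closure in counts, from 0 (fully open) to 255 (shut), then the shift along the tool's x, y, z in mm, then the turn about the tool's z in degrees. In form: [[fingers, [dx, dy, dz], twist], ...]. A call has 1 to 8 rows; each row shifts and turns the commanded pose from where the row before left it, along the tool's axes as they then stand; what a row does not reach is not made up. A row lasts 1/10 s, in which the tool goes at most 50 mm and 8.59 degrees, less where a joint would pass 70% of its speed; a pose out of reach is approached as far as the arm can. A call with a gripper value outside its range is refused whole. The fingers move at their own pace and stop on an object; the grip force is fixed at half the most. Time passes only in rows, so rows that do not move let the fingers close. It gives the time, the measured TCP pose, the force, the opening and the grip force at its end, in the units of the state.
- robot.get_obs(): the state, without advancing time (a new reading comes with each control period).
- robot.snapshot(name): name is "scene" or "side" or "wrist"; returns the picture (384x512x3 uint8, blue, green, red); there is no depth.
- robot.get_calibration(name): a dict with "vfov" (degrees; the focal length in pixels is half the picture's height over the tangent of half this angle, whatever the lens; pixels are square), "cx", "cy" (the principal point, pixels), "T" (4x4, takes a point from camera to world coordinates). Camera axes: x right, y down, z forward; pixel columns grow to the right and rows downward; lengths in m; the calibration is good to about 2 mm. A picture is of the moment at which its call begins: read the wrist's pose just before it. get_calibration takes no time and is no camera call; for the wrist camera it gives the pose at the moment of the call.
- robot.close_job(): hands the job in; it is judged then, once.
The state is a dict: "time": time; "joint_positions": joint angles; "qvel": joint speeds; "joint_torque": joint torques, N m; "tool_pos": TCP position; "ee_rot": TCP orientation; "wrist_force": force on the tool from outside, world axes, zero at the start; "wrist_torque": the same for the moment, N m; "width": finger opening in m; "finger_force": force on a finger pad.
Only numpy, scipy, OpenCV 4.12 (cv2) and the standard library are available. Lean on these libraries where they do the work, as an engineer would, in place of code of your own. Each camera call takes 0.05 s, during which the arm holds its last target. There are 200 camera calls.

TASK

Take an XRF reading of the pottery sherd: lay it flat over the small window on top of the analyser's raised measuring nose and let go of it, then lift the shield hood over it, turn the hood until its four splines mesh with the grooves of the collar, and slide it home. Push the hood down against the spring of the interlock ring and finish still pressing it down, for the analyser only measures while the hood is held. Leave the canister, vial, tag stack, long bone in front and scale bar where they are.

Things in the scene. Friction and masses are not known exactly. Their poses are not given: they have to be found in the camera images.
- xrf_stand: Bench XRF analyser, fixed: white housing, x from -72 to +108 mm, y +-75 mm, deck 36 mm high, grey control pod (top 57 mm) at its +x end. Origin at table height on the axis of nose and collar. The nose, a round post 34 mm in diameter, has its flat top 70 mm above the table, 10 mm above the dark steel collar that rings it.
- collar (a point): Centre of the collar's mouth, 60 mm above the table. Outer diameter 116 mm, bore 89 mm. Four open grooves 18 mm wide, 103 mm across from back to back, mouths chamfered, run down the bore along the stand's +x, +y, -x and -y. The brass interlock ring lies in the bore.
- window (a point): Centre of the black window (12 mm in diameter) in the flat top of the nose, 70 mm above the table.
- interlock (a joint): Travel (m) of the brass spring ring in the collar's bore: 0 released, its top 48 mm above the table; 0.005 fully down at its stop. Gives from about 7 N, at its stop at about 13 N; the hood's weight does not press it. The rim of the hood bears on it all round.
- hood: Shield hood: loose aluminium cap open below, standing on the table. Skirt 84 mm outside, 75 mm inside diameter, 54 mm high, 48 mm inside; 0.35 kg. Origin at the centre of its lower rim. Four splines, 14 mm wide, 98 mm across, feet tapered, stand out from the skirt's lowest 26 mm along its +-x and +-y. It fits in four ways, a quarter turn apart, 2 mm play beside a spline.
- hood_grip (a point): Middle of the black bar grip on top of the hood, 68 mm above its lower rim. The bar is 56 mm long along the hood's x, 14 mm thick along its y, from 54 to 82 mm above the rim. Not meshed, the rim rests on the collar 60 mm above the table; meshed, it drops to 48 mm on the ring, 43 mm with the ring fully pressed.
- sherd: The pottery sherd, the only one near the analyser: irregular flat piece 44 mm long along its x, 33 mm wide along its y, 10 mm thick, about 24 g. Origin at the centre of its underside. Its edges run aslant: fingers close best along the line 20 degrees clockwise (seen from above) from its y, where it is 28 mm wide with its middle 4 mm to the -y side of the origin.
- canister: Bystander: black film-type canister with a grey lid, 34 mm in diameter, 51 mm high, behind and to the right of the analyser. Origin at the centre of its foot.
- vial: Bystander: glass vial with a black cap, 27 mm in diameter, 69 mm high, behind and to the left of the analyser. Origin at the centre of its foot.
- tag_stack: Bystander: stack of paper find tags, 44 x 63 x 10 mm, near the front edge of the table. Origin at the centre of its underside.
- bone: Bystander: single long bone, 82 x 42 x 12 mm, lying along the front edge of the table before the analyser. Origin at the centre of its underside.
- scale_bar: Bystander: black and white photo scale bar, 24 x 110 x 9 mm, on the right. Origin at the centre of its underside.
Things that resemble listed ones, but are neither listed nor needed, are in the scene too. What is shaped like the sherd but blue is not meant.

How it is judged:
On the way, in this order (a step that is already met when the one before it is completed fails the run):
1. the sherd lies flat over the window on the nose, let go, before the hood covers it (horizontal distance between sherd and window below 0.01 m and z of sherd in the frame of xrf_stand between 0.066 and 0.075 m and angle between sherd's own z axis and vertical below 0.2 rad and contact force between the fingers and sherd below 0.05 N and linear speed of sherd below 0.02 m/s and horizontal distance between hood and xrf_stand above 0.08 m), for 0.3 s.
2. the splines of the hood have entered the grooves of the collar (horizontal distance between hood and xrf_stand below 0.005 m and z of hood in the frame of xrf_stand below 0.055 m and angle between hood's own z axis and vertical below 0.1 rad), for 0.1 s.
At the end, for the whole second after the job is handed in: Sherd flat on the nose (0.2 rad), centre within 10 mm of the window's; hood upright (0.06 rad), within 4 mm of the collar's axis, splines in the grooves; the fingers still press it, the interlock ring at least 2.5 mm down, all through the last second (horizontal distance between sherd and window below 0.01 m and z of sherd in the frame of xrf_stand between 0.066 and 0.075 m and angle between sherd's own z axis and vertical below 0.2 rad and horizontal distance between hood and xrf_stand below 0.004 m and z of hood in the frame of xrf_stand below 0.0465 m and angle between hood's own z axis and vertical below 0.06 rad and value of joint interlock above 0.0025 m and contact force between the fingers and hood above 2 N); the arm keeps its last pose, push and grip.
It fails at once if a bystander (canister, vial, tag stack, long bone or scale bar) is pushed 30 mm or more out of its place (distance of any of canister, vial, tag_stack, bone, scale_bar from where it was at the start of the episode above 0.03 m).
It also fails if it takes over 64 s, if anything falls off the work surface, if the arm or the gripper's body presses on something with over 40 N, if the wrist force passes 120 N, or if a joint passes its speed limit or range.

## Working session

There is one attempt and no reset: what is moved stays moved. The work goes in short steps, Python scripts to look and compute and a tool call to move; the robot and the scene stay as the last step left them, time stands still between calls to the robot, and variables do not carry over. Pictures are saved under pics/ and viewed, at most 10 in all, crops included, and the job is handed in when it is done.

Besides the shell and the picture viewer there is one more tool, called after "Request:" in YAML: its name, and indented under it one key for each argument. carry_out: Moves the arm, as the interface text tells. Its arguments: {"type":"object","properties":{"increments":{"type":"array","items":{"type":"array"}}},"required":["increments"]}

```bash
mkdir -p pics; cat > h.py <<'E'
import numpy as np,cv2
from bench import robot
def snap(n,f):
    c=robot.get_calibration(n); im=robot.snapshot(n); cv2.imwrite('pics/'+f+'.png',im); return im,c
def ray(c,uv,H=384):
    f=H/2/np.tan(np.radians(c['vfov'])/2); T=np.array(c['T'])
    d=T[:3,:3]@np.array([(uv[0]-c['cx'])/f,(uv[1]-c['cy'])/f,1]); return T[:3,3],d
def onz(c,uv,z):
    o,d=ray(c,uv); return o+d*(z-o[2])/d[2]
def proj(c,p,H=384):
    f=H/2/np.tan(np.radians(c['vfov'])/2); T=np.array(c['T']); q=T[:3,:3].T@(np.array(p)-T[:3,3]); return q[:2]/q[2]*f+[c['cx'],c['cy']]
E
python3 - <<'E'
from h import *
a,c=snap('scene','a'); b,d=snap('side','b'); w,e=snap('wrist','w')
np.set_printoptions(precision=4,suppress=True)
for k in (c,d,e): print(k)
print(robot.get_obs())
cv2.imwrite('pics/ab.png',cv2.resize(np.vstack([np.hstack([a,b]),np.hstack([w,w*0])]),(800,600)))
E
```

```text
{'vfov': 52.44436589857339, 'cx': 261.1202519627699, 'cy': 192.64879325710763, 'T': array([[ 0.5827, -0.6279,  0.516 , -0.0339],
       [-0.8126, -0.4609,  0.3567, -0.5201],
       [ 0.0139, -0.6272, -0.7788,  0.9048],
       [ 0.    ,  0.    ,  0.    ,  1.    ]])}
{'vfov': 55.50726004498083, 'cx': 254.8348238165074, 'cy': 190.83953093866984, 'T': array([[-0.998 , -0.0434,  0.0456,  0.458 ],
       [-0.0629,  0.6814, -0.7292,  0.5292],
       [ 0.0006, -0.7306, -0.6828,  0.6797],
       [ 0.    ,  0.    ,  0.    ,  1.    ]])}
{'vfov': 61.76964872805711, 'cx': 254.62797871054806, 'cy': 189.57325885572905, 'T': array([[ 0.3766,  0.8991,  0.2234,  0.1411],
       [ 0.9264, -0.3646, -0.0944,  0.5372],
       [-0.0034,  0.2425, -0.9702,  0.3839],
       [ 0.    ,  0.    ,  0.    ,  1.    ]])}
{'time': 0.15, 'joint_positions': array([ 1.0819,  0.0878,  1.3718, -0.    ,  1.6836, -0.1031]), 'qvel': array([ 0.001 , -0.0032, -0.0057,  0.0003,  0.0005, -0.0004]), 'joint_torque': array([  0.0013, -34.0645, -30.2792,   0.0719,   0.0305,  -0.0001]), 'tool_pos': array([0.2068, 0.5092, 0.1907]), 'ee_rot': array([-3.14  , -0.0001,  2.7557]), 'wrist_force': array([0.887 , 0.0469, 0.1086]), 'wrist_torque': array([-0.021 , -0.0362,  0.0265]), 'finger_force': 0.0, 'width': 0.0938519410991945}
```

View pics/ab.png

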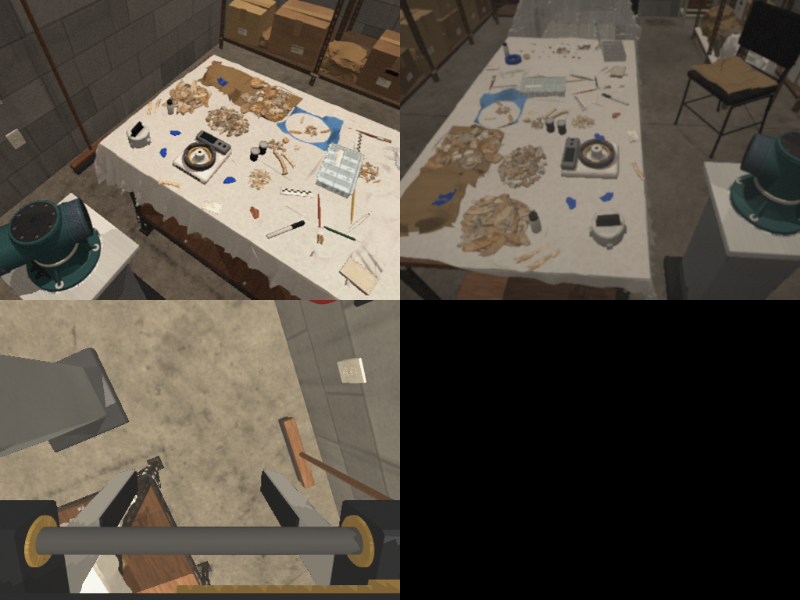

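Scene overview: analyser at about (203,152), hood at (138,132), a red‑brown sherd at (254,211) in the top-left panel. I'll zoom in on those.

```bash
python3 - <<'E'
from h import *
a=cv2.imread('pics/a.png'); b=cv2.imread('pics/b.png')
A=cv2.resize(a[140:310,150:434],(800,479),interpolation=cv2.INTER_CUBIC)
cv2.imwrite('pics/a2.png',A)
c=robot.get_calibration('scene'); d=robot.get_calibration('side')
for n,s,z in (('nose',(203,152),.07),('hood',(138,132),.06),('sherd',(254,211),.01),('x',(320,238),.01)): print(n,onz(c,(s[0]*1.28,s[1]*1.28),z))
for n,s,z in (('nose',(596,149),.07),('hoodbar',(607,219),.08)): print(n,onz(d,((s[0]-400)*1.28,s[1]*1.28),z))
E
```

```text
nose [ 0.51173989 -0.1387475   0.07      ]
hood [0.45222097 0.11707526 0.06      ]
sherd [ 0.44970337 -0.38921881  0.01      ]
x [ 0.48928621 -0.6000191   0.01      ]
nose [ 0.5083077  -0.12168099  0.07      ]
hoodbar [0.46296796 0.13694087 0.08      ]
```

View pics/a2.png

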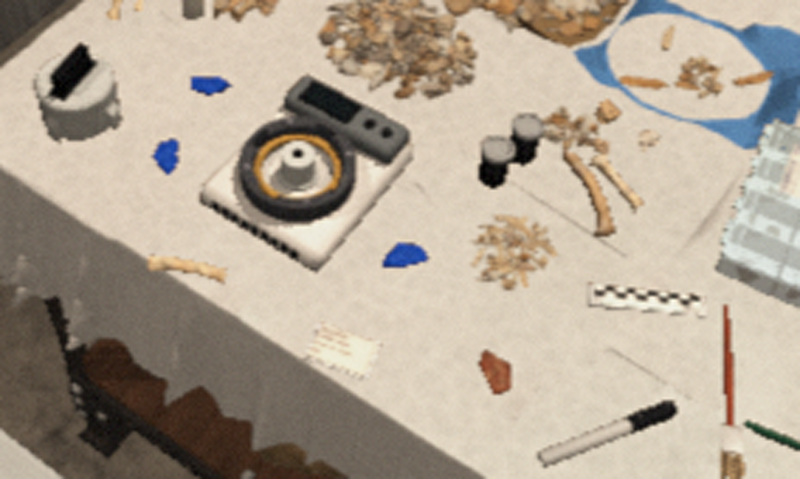

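The single red sherd sits at crop pixel (495,371), about (0.45,-0.39) m. The nose is at crop (297,158), the hood at (78,95) and the blue decoys are separate. I'll pass over the hood first.

Request:
carry_out:
  increments:
    - [0,[-36,-31,-12],0]
    - [0,[-36,-31,-12],0]
    - [0,[-36,-31,-12],0]
    - [0,[-36,-31,-12],0]
    - [0,[-36,-31,-12],0]
    - [0,[-36,-31,-12],0]
    - [0,[-36,-31,-12],0]
    - [0,[-36,-31,-12],0]

```text
time: 0.95
tool_pos: [0.3807, 0.1696, 0.2879]
ee_rot: [3.141, 0.0, 2.756]
wrist_force: [0.5, 0.8, -0.2]
width: 0.0939
finger_force: 0.0
```

```bash
python3 - <<'E'
from h import *
import pickle
w,c=snap('wrist','w1'); pickle.dump(c,open('w1.pkl','wb'))
print(robot.get_obs()['tool_pos'],robot.get_obs()['ee_rot'])
E
```

```text
[0.38467472 0.16345452 0.28975302] [-3.13929846  0.00699973  2.74587818]
```

View pics/w1.png

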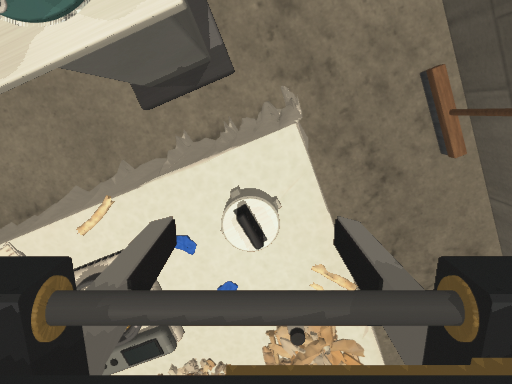

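The wrist picture shows the hood's top disc around (250,223), with the black bar running from (239,206) to (261,247).

```bash
cat >> h.py <<'E'
def big(m,uv,r=60):
    n,l,s,cc=cv2.connectedComponentsWithStats(m.astype(np.uint8)); k=[i for i in range(1,n) if s[i,4]>30 and np.hypot(*(cc[i]-uv))<r]
    i=max(k,key=lambda i:s[i,4]); return (l==i).astype(np.uint8),s[i,4],cc[i]
E
python3 - <<'E'
from h import *
import pickle
w=cv2.imread('pics/w1.png'); c=pickle.load(open('w1.pkl','rb'))
m,ar,cc=big(w.max(2)<60,(250,225),20)
ct=cv2.findContours(m,0,1)[0][0]
P=np.array([onz(c,p[0],.082)[:2] for p in ct],np.float32)
print(ar,cc,'bar',cv2.minAreaRect(P), onz(c,cc,.082))
sub=w[180:260,210:290].astype(int); print(sub[40,::4].tolist())
E
```

```text
473 [250.21564482 224.61733615] bar ((0.45259612798690796, 0.1352701336145401), (0.06275156140327454, 0.019470909610390663), 8.244606018066406) [0.44920827 0.13593784 0.082     ]
[[193, 220, 224], [201, 225, 229], [200, 225, 229], [158, 182, 191], [219, 237, 239], [218, 237, 239], [199, 223, 230], [37, 40, 39], [54, 58, 60], [45, 47, 49], [24, 22, 23], [27, 27, 27], [215, 234, 239], [217, 235, 239], [220, 237, 239], [216, 235, 239], [225, 241, 239], [167, 192, 201], [192, 219, 223], [191, 219, 224]]
```

Request:
carry_out:
  increments:
    - [0,[-26,-37,0],0]
    - [0,[-26,-37,0],0]
    - [0,[-26,-37,0],0]
    - [0,[-26,-37,0],0]
    - [0,[-26,-37,0],0]
    - [0,[-26,-37,0],0]
    - [0,[0,0,0],0]
    - [0,[0,0,0],0]

```text
time: 1.8
tool_pos: [0.4413, -0.0933, 0.2868]
ee_rot: [3.141, -0.002, 2.754]
wrist_force: [-0.7, 0.6, -0.1]
width: 0.0943
finger_force: 0.0
```

```bash
python3 - <<'E'
from h import *
import pickle
w,c=snap('wrist','w2'); pickle.dump(c,open('w2.pkl','wb'))
print(robot.get_obs()['tool_pos'],robot.get_obs()['ee_rot'])
cv2.imwrite('pics/w2b.png',cv2.resize(w[90:320,110:400],(754,598),interpolation=cv2.INTER_CUBIC))
E
```

```text
[ 0.44129346 -0.09239428  0.28723687] [ 3.14090512e+00 -1.12256466e-03  2.75561813e+00]
```

View pics/w2b.png

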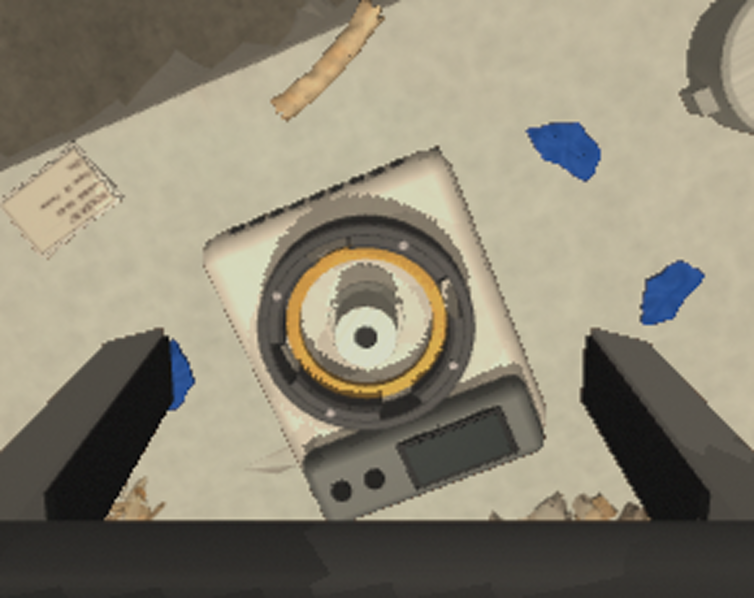

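The window is at crop (366,337), i.e. full (250.8,219.6). The grooves are at crop (350,242), (448,290), (285,365) and (403,402), and the housing's front edge runs (208,240)–(436,150).

```bash
python3 - <<'E'
from h import *
import pickle
w=cv2.imread('pics/w2.png'); c=pickle.load(open('w2.pkl','rb'))
F=lambda u,v:(110+(u+.5)/2.6-.5,90+(v+.5)/2.6-.5)
m,ar,cc=big(w.max(2)<110,(250.8,219.6),3); print(ar,cc,'window',onz(c,cc,.07))
hsv=cv2.cvtColor(w,cv2.COLOR_BGR2HSV)
m=((hsv[...,0]>12)&(hsv[...,0]<25)&(hsv[...,1]>140)&(hsv[...,2]>120)); m[:, :205]=0;m[:,290:]=0
m=big(m,(250,214),20)[0]
ct=max(cv2.findContours(m,0,1)[0],key=len)
P=np.array([onz(c,p[0],.048)[:2]*1000 for p in ct],np.float32); print('ring',cv2.minEnclosingCircle(P))
h={k:onz(c,F(*p),.06)[:2] for k,p in dict(a=(350,242),b=(448,290),c=(285,365),d=(403,402)).items()}
print(h)
for p,q in ('ad','bc'):
    v=h[q]-h[p]; print('yaw',np.degrees(np.arctan2(v[1],v[0]))%90,np.hypot(*v))
for p,q in (((215,237),(425,155)),((440,150),(545,410)),((205,262),(300,440))):
    v=onz(c,F(*q),.036)-onz(c,F(*p),.036); print('edge',np.degrees(np.arctan2(v[1],v[0]))%90,np.hypot(*v[:2]))
E
```

```text
52 [250.38461538 219.25      ] window [ 0.50586226 -0.12544809  0.07      ]
ring ((505.28533935546875, -125.43998718261719), 43.44763946533203)
{'a': array([ 0.45822222, -0.11475482]), 'b': array([ 0.50140492, -0.07719596]), 'c': array([ 0.50735445, -0.17304242]), 'd': array([ 0.55106287, -0.12245041])}
yaw 85.2615690247884 0.0931590525622234
yaw 3.551990307710824 0.09603092962418545
edge 89.17815188509965 0.1222631940841353
edge 0.67813761662886 0.1616916582120817
edge 2.8418829688703773 0.11744701435242169
```

```bash
python3 - <<'E'
from h import *
import pickle
w=cv2.imread('pics/w2.png'); c=pickle.load(open('w2.pkl','rb'))
F=lambda u,v:(110+(u+.5)/2.6-.5,90+(v+.5)/2.6-.5)
g=w.max(2)
for nm,z,poly,t in (('vent',.03,[(215,225),(420,140),(430,160),(225,248)],90),('screen',.057,[(392,450),(510,400),(526,435),(412,495)],75)):
    k=np.zeros_like(g); cv2.fillPoly(k,[np.array([F(*p) for p in poly]).round().astype(int)],1)
    ys,xs=np.nonzero((k>0)&(g<t)); P=np.array([onz(c,(x,y),z)[:2]*1000 for x,y in zip(xs,ys)],np.float32)
    l=cv2.fitLine(P,cv2.DIST_HUBER,0,.01,.01).ravel(); print(nm,len(P),np.degrees(np.arctan2(l[1],l[0]))%180,cv2.minAreaRect(P))
# housing sides: strongest gradient across edge, sampled along it
G=cv2.GaussianBlur(g,(0,0),1).astype(float)
for p,q in (((440,165),(515,345)),((215,275),(295,425)),((215,237),(425,155))):
    p,q=np.array(F(*p)),np.array(F(*q)); n=np.array([-(q-p)[1],(q-p)[0]]);n/=np.hypot(*n); pts=[]
    for t in np.linspace(0,1,30):
        s=np.arange(-6,6.1,.5); xy=(p+t*(q-p))+s[:,None]*n
        v=cv2.remap(G.astype(np.float32),xy[:,:1].astype(np.float32),xy[:,1:].astype(np.float32),1).ravel()
        i=np.argmax(abs(np.gradient(v))); pts.append(onz(c,xy[i],.036)[:2]*1000)
    P=np.array(pts,np.float32); l=cv2.fitLine(P,cv2.DIST_HUBER,0,.01,.01).ravel()
    r=np.abs((P-l[2:])@[-l[1],l[0]]); print('edge',np.degrees(np.arctan2(l[1],l[0]))%180,np.median(r),l[2:])
E
```

```text
vent 107 90.408806 ((433.5395812988281, -125.66553497314453), (2.998671531677246, 103.8461685180664), 0.20007096230983734)
screen 737 95.69765 ((589.1722412109375, -104.98014068603516), (28.841339111328125, 61.96649169921875), 2.0211167335510254)
edge 0.29220098 0.2545762 [507.60806  -50.663536]
edge 7.9570675 1.7624421 [ 505.1261  -189.12079]
edge 90.33063 0.19442645 [ 430.8027  -118.35189]
```

Request:
carry_out:
  increments:
    - [0,[-10,-43,11],0]
    - [0,[-10,-43,11],0]
    - [0,[-10,-43,11],0]
    - [0,[-10,-43,11],0]
    - [0,[-10,-43,11],0]
    - [0,[-10,-43,11],0]
    - [0,[0,0,0],0]
    - [0,[0,0,0],0]

```text
time: 2.65
tool_pos: [0.4005, -0.3532, 0.2211]
ee_rot: [3.14, -0.001, 2.757]
wrist_force: [0.2, -0.0, -0.5]
width: 0.0941
finger_force: 0.0
```

```bash
python3 - <<'E'
from h import *
import pickle
w,c=snap('wrist','w3'); pickle.dump(c,open('w3.pkl','wb'))
o=robot.get_obs(); print(o['tool_pos'],o['ee_rot'],o['joint_positions'])
hsv=cv2.cvtColor(w,cv2.COLOR_BGR2HSV)
m=((hsv[...,0]<14)|(hsv[...,0]>174))&(hsv[...,1]>100)
p=proj(c,(.45,-.389,.01)); print(p)
m,ar,cc=big(m,p,60)
ct=max(cv2.findContours(m,0,1)[0],key=len)
P=np.array([onz(c,q[0],.010)[:2]*1000 for q in ct],np.float32)
np.save('sh.npy',P); print(ar,cc,cv2.minAreaRect(P))
# overhead map, 0.2mm/px: right=-y(world), up=+x
x0=P.mean(0); Q=((x0-P)*8); out=np.full((480,640,3),255,np.uint8)
S=np.stack([320+Q[:,1],240+Q[:,0]],1).astype(int); cv2.polylines(out,[S],True,(0,0,0),2)
x,y=map(int,cc); cr=cv2.resize(w[max(0,y-50):y+50,x-50:x+50],(320,320)); 
o2=np.full((480,800,3),255,np.uint8); o2[:,:480]=out[:,80:560]; o2[:cr.shape[0],480:]=cr; cv2.imwrite('pics/s.png',o2); print(x0)
E
```

```text
[ 0.4008745  -0.35284611  0.22196687] [3.14070641e+00 3.87094056e-04 2.75790149e+00] [-8.28609604e-01  4.76198108e-02  1.35297689e+00  9.80735736e-04
  1.74102789e+00 -2.01554880e+00]
[243.17363915 211.48550852]
479 [242.0125261 209.7348643] ((449.6927795410156, -389.52386474609375), (42.84130859375, 27.110334396362305), 54.14528274536133)
[ 446.61597 -389.49054]
```

View pics/s.png

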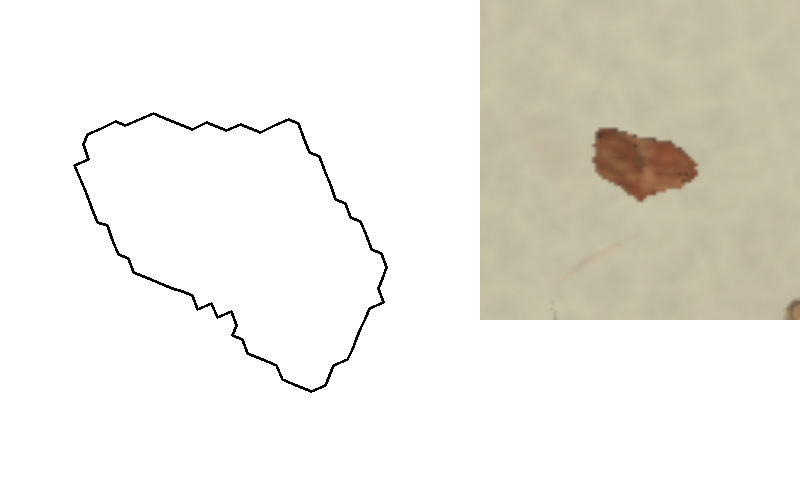

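The sherd's contour is clear at wrist pixel (242,210), with two nearly parallel long edges. I'll fit its axes from the given extents.

```bash
python3 - <<'E'
from h import *
P=np.load('sh.npy')
def ext(a):
    p=P@[np.cos(np.radians(a)),np.sin(np.radians(a))]; return p.max()-p.min(),(p.max()+p.min())/2
for a in range(0,180,6):
    print(a,*['%.1f'%v for v in (ext(a)[0],ext(a+90)[0],ext(a+70)[0])],end=' | ')
E
```

```text
0 34.8 39.0 42.1 | 6 36.7 37.4 41.6 | 12 38.1 35.5 40.6 | 18 39.6 33.1 39.4 | 24 40.8 30.8 38.0 | 30 42.0 28.8 36.2 | 36 42.8 27.8 34.0 | 42 43.2 27.7 31.4 | 48 43.1 27.6 29.5 | 54 42.9 27.1 27.8 | 60 42.6 28.7 27.7 | 66 42.4 30.0 27.7 | 72 42.0 31.4 27.3 | 78 41.3 32.6 28.2 | 84 40.2 33.5 29.6 | 90 39.0 34.8 30.9 | 96 37.4 36.7 32.3 | 102 35.5 38.1 33.2 | 108 33.1 39.6 34.1 | 114 30.8 40.8 36.1 | 120 28.8 42.0 37.7 | 126 27.8 42.8 39.1 | 132 27.7 43.2 40.4 | 138 27.6 43.1 41.6 | 144 27.1 42.9 42.6 | 150 28.7 42.6 43.1 | 156 30.0 42.4 43.2 | 162 31.4 42.0 42.9 | 168 32.6 41.3 42.5 | 174 33.5 40.2 42.5 |
```

```bash
python3 - <<'E'
from h import *
P=np.load('sh.npy'); u=lambda a:np.array([np.cos(np.radians(a)),np.sin(np.radians(a))])
M=cv2.moments(P.reshape(-1,1,2)); print('centroid',M['m10']/M['m00'],M['m01']/M['m00'])
D=np.vstack([P[i]+t*(P[(i+1)%len(P)]-P[i]) for i in range(len(P)) for t in np.linspace(0,1,10)])
for th in (68,74,80,248,254,260):
    e=[(P@u(th+k)) for k in (0,90)]; mid=[(a.max()+a.min())/2 for a in e]
    o=mid[0]*u(th)+mid[1]*u(th+90); g=o-4*u(th+90); G=th+70
    s=D[abs((D-g)@u(G+90))<8]@u(G)
    print(th,'o',o,'g',g,'pad width',np.ptp(s),'mid-g along closing',(s.max()+s.min())/2-g@u(G))
E
```

```text
centroid 447.3536677522171 -389.48942779871703
68 o [ 448.13424136 -388.45032829] g [ 451.84297677 -389.94875467] pad width 27.572937005896506 mid-g along closing 2.282044618980194
74 o [ 447.23295705 -388.10809511] g [ 451.07800383 -389.21064453] pad width 27.124891735752044 mid-g along closing 0.9460991109128827
80 o [ 446.28093484 -387.95663823] g [ 450.22016585 -388.65123094] pad width 27.096876236964818 mid-g along closing -0.0018426902400960898
248 o [ 448.13424136 -388.45032829] g [ 444.42550594 -386.95190192] pad width 27.572937005896506 mid-g along closing 5.235496347307162
254 o [ 447.23295705 -388.10809511] g [ 443.38791027 -387.00554568] pad width 27.05470502402261 mid-g along closing 6.60653521123902
260 o [ 446.28093484 -387.95663823] g [ 442.34170383 -387.26204552] pad width 28.086467744251195 mid-g along closing 7.024587902884036
```

Request:
carry_out:
  increments:
    - [110,[0,0,10],8.4]
    - [110,[0,0,10],8.4]
    - [110,[0,0,10],8.4]
    - [110,[0,0,10],8.4]
    - [110,[0,0,10],8.4]
    - [110,[0,0,10],8.4]
    - [110,[0,0,10],8.4]
    - [110,[0,0,10],8.4]

```text
time: 3.5
tool_pos: [0.4015, -0.3524, 0.1427]
ee_rot: [3.14, 0.001, 1.581]
wrist_force: [-0.6, -0.4, -0.0]
width: 0.0533
finger_force: 0.0
```

Request:
carry_out:
  increments:
    - [110,[0,0,10],8.4]
    - [110,[0,0,10],8.4]
    - [110,[0,0,10],8.4]
    - [110,[0,0,10],8.4]
    - [110,[0,0,0],0]
    - [110,[0,0,0],0]

```text
time: 4.1
tool_pos: [0.401, -0.3533, 0.1027]
ee_rot: [3.14, 0.0, 1.002]
wrist_force: [0.5, -0.5, 0.5]
width: 0.0538
finger_force: 0.0
```

```bash
cat >> h.py <<'E'
def go(x,y,z=None,yaw=None):
    o=robot.get_obs(); p=np.array(o['tool_pos']); r=np.array(o['ee_rot']); q=r[2]; d=np.array([x,y])-p[:2]
    c,s=np.cos(q),np.sin(q); print('pos',p.round(4),'rpy',r.round(4),'w',round(o['width'],4),'tool mm',(1000*np.array([c*d[0]+s*d[1],s*d[0]-c*d[1]])).round(1), 'dz',None if z is None else round((p[2]-z)*1000,1),'twist',None if yaw is None else round(np.degrees(q)-yaw,2),'j6',o['joint_positions'][5].round(2),'t',o['time'])
E
python3 -c "
from h import *
go(.451,-.389,.016,57)"
```

```text
pos [ 0.401  -0.3533  0.1027] rpy [3.1402 0.     1.0021] w 0.0538 tool mm [-3.2 61.3] dz 86.7 twist 0.41 j6 -0.26 t 4.1
```

Request:
carry_out:
  increments:
    - [110,[-1.5,30,0],0]
    - [110,[-1.5,31,20],0]
    - [110,[0,0,30],0]
    - [110,[0,0,25],0]
    - [110,[0,0,11],0]
    - [110,[0,0,0],0]

```text
time: 4.7
tool_pos: [0.4492, -0.389, 0.0144]
ee_rot: [-3.139, -0.001, 0.998]
wrist_force: [-0.2, 0.7, 0.2]
width: 0.0531
finger_force: 0.0
```

Request:
carry_out:
  increments:
    - [255,[0,0,0],0]
    - [255,[0,0,0],0]
    - [255,[0,0,0],0]
    - [255,[0,0,0],0]
    - [255,[0,0,0],0]
    - [255,[0,0,0],0]

```text
time: 5.3
tool_pos: [0.4496, -0.3903, 0.0158]
ee_rot: [3.141, -0.0, 0.996]
wrist_force: [-0.1, 0.5, -0.2]
width: 0.0088
finger_force: 0.0
```

It closed to 9 mm with no force, so the grasp missed. I'll raise the arm and look.

Request:
carry_out:
  increments:
    - [110,[0,0,-40],0]
    - [110,[0,0,-40],0]
    - [110,[0,0,-40],0]
    - [110,[0,0,-30],0]
    - [110,[0,0,0],0]

```text
time: 5.8
tool_pos: [0.4517, -0.3924, 0.1721]
ee_rot: [3.13, 0.003, 0.997]
wrist_force: [1.4, 0.3, 1.2]
width: 0.0455
finger_force: 0.0
```

```bash
python3 - <<'E'
from h import *
import pickle
w,c=snap('wrist','w4'); pickle.dump(c,open('w4.pkl','wb'))
s,d=snap('scene','a4')
o=robot.get_obs(); print(o['tool_pos'],o['ee_rot'],o['width'])
print(proj(c,(.45,-.389,.01)),proj(d,(.45,-.389,.01)))
cv2.imwrite('pics/w4b.png',np.hstack([w[:,100:420],cv2.resize(s[200:320,260:420],(512,384))])[:, :800])
E
```

```text
[ 0.44975113 -0.39041023  0.16596169] [3.14028862e+00 2.47344153e-04 9.96550123e-01] 0.05212327081761913
[251.34466069 171.37750717] [325.10316128 269.94931576]
```

View pics/w4b.png

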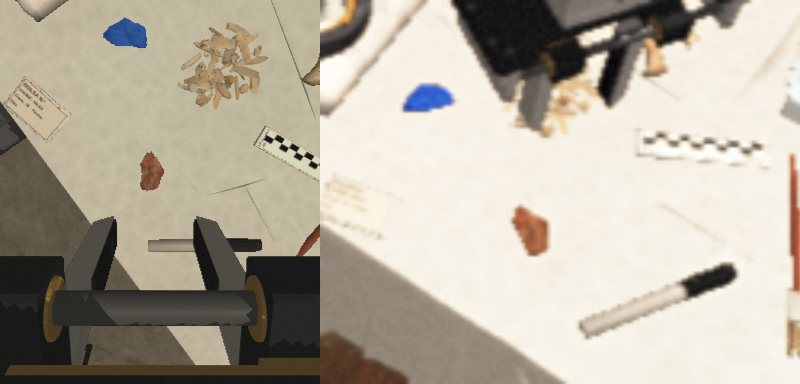

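The sherd is undisturbed, still at wrist (251,171). I'll check where the fingers really are against the projections.

```bash
python3 - <<'E'
from h import *
import pickle
c=pickle.load(open('w4.pkl','rb')); d=robot.get_calibration('scene')
print(np.array(c['T']).round(3))
tip=np.array([.44975,-.3904,.152]); y=np.array([np.sin(.9965),-np.cos(.9965),0])
for n,k in (('wrist',c),('scene',d)):
    print(n,[proj(k,tip+s*y*.026).round(0) for s in (-1,0,1)])
print(proj(d,(.45,-.389,0)))
E
```

```text
[[ 0.839 -0.529 -0.126  0.488]
 [-0.543 -0.812 -0.214 -0.33 ]
 [ 0.01   0.248 -0.969  0.365]
 [ 0.     0.     0.     1.   ]]
wrist [array([215., 213.]), array([252., 212.]), array([289., 212.])]
scene [array([324., 244.]), array([334., 241.]), array([345., 237.])]
[324.55143707 271.79003958]
```

```bash
python3 - <<'E'
from h import *
import pickle
print('tips',robot.tcp_to_tips)
def cen(im,c):
    hsv=cv2.cvtColor(im,cv2.COLOR_BGR2HSV); m=((hsv[...,0]<14)|(hsv[...,0]>174))&(hsv[...,1]>100)
    return big(m,proj(c,(.45,-.389,.01)),25)
L=[]
for f,k in (('w3',pickle.load(open('w3.pkl','rb'))),('w4',pickle.load(open('w4.pkl','rb'))),('a',robot.get_calibration('scene')),('a4',robot.get_calibration('scene'))):
    m,ar,cc=cen(cv2.imread(f'pics/{f}.png'),k); print(f,ar,cc,onz(k,cc,.01).round(4))
    if f!='a': L.append(ray(k,cc))
    if f=='w4':
        P=np.array([onz(k,q[0],.010)[:2]*1000 for q in max(cv2.findContours(m,0,1)[0],key=len)],np.float32); np.save('sh4.npy',P)
        for a in range(0,180,15): p=P@[np.cos(np.radians(a)),np.sin(np.radians(a))]; print(a,np.ptp(p).round(1),end=' ')
A=np.zeros((3,3));b=np.zeros(3)
for o,d in L:
    d=d/np.linalg.norm(d);Q=np.eye(3)-np.outer(d,d);A+=Q;b+=Q@o
print('tri',np.linalg.solve(A,b))
E
```

```text
tips 0.014
w3 479 [242.0125261 209.7348643] [ 0.4472 -0.3895  0.01  ]
w4 645 [250.73333333 171.99224806] [ 0.449  -0.3892  0.01  ]
0 32.7 15 37.6 30 41.9 45 43.8 60 43.4 75 42.3 90 39.7 105 35.1 120 28.6 135 26.5 150 25.9 165 29.8 a 111 [325.54054054 271.81081081] [ 0.4461 -0.3925  0.01  ]
a4 110 [325.50909091 271.84545455] [ 0.446  -0.3925  0.01  ]
tri [ 0.44880866 -0.39077281  0.00392324]
```

The sherd never moved, so the fingers probably closed above it. I'll go down again with the fingers open and feel for the table.

Request:
carry_out:
  increments:
    - [110,[0,0,40],0]
    - [110,[0,0,40],0]
    - [110,[0,0,40],0]
    - [110,[0,0,30],0]
    - [110,[0,0,0],0]
    - [110,[0,0,0],0]
    - [110,[0,0,0],0]

```text
time: 6.6
tool_pos: [0.4504, -0.391, 0.0171]
ee_rot: [3.139, 0.001, 0.996]
wrist_force: [-0.5, -0.1, 1.2]
width: 0.0535
finger_force: 0.0
```

```bash
python3 - <<'E'
from h import *
s,d=snap('scene','a5'); w,c=snap('wrist','w5')
go(.45,-.389,.016,57)
o=robot.get_obs(); tip=o['tool_pos']-[0,0,.014]; q=o['ee_rot'][2]; y=np.array([np.sin(q),-np.cos(q),0])
print([proj(d,tip+k*y*.026).round(1) for k in (-1,0,1)],[proj(c,tip+k*y*.026).round(1) for k in (-1,0,1)])
cv2.imwrite('pics/v5.png',np.hstack([cv2.resize(s[225:300,280:380],(400,300),interpolation=cv2.INTER_CUBIC),cv2.resize(w[120:270,150:350],(400,300),interpolation=cv2.INTER_CUBIC)]))
E
```

```text
pos [ 0.4508 -0.3914  0.018 ] rpy [3.1374e+00 9.0000e-04 9.9650e-01] w 0.0534 tool mm [ 1.6 -2. ] dz 2.0 twist 0.1 j6 -0.24 t 6.7
[array([316.6, 274.7]), array([325.7, 271.3]), array([334.7, 268.1])] [array([218.3, 216.4]), array([256.5, 216.3]), array([294.7, 216.3])]
```

View pics/v5.png

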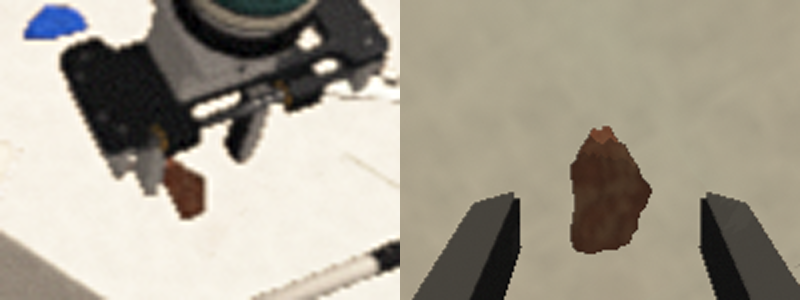

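Request:
carry_out:
  increments:
    - [110,[0,0,2],0]
    - [110,[0,0,2],0]
    - [110,[0,0,0],0]
    - [110,[0,0,0],0]

```text
time: 7.1
tool_pos: [0.4496, -0.3902, 0.0116]
ee_rot: [-3.142, -0.0, 0.997]
wrist_force: [-0.2, 0.2, 1.2]
width: 0.0534
finger_force: 0.0
```

```bash
python3 - <<'E'
from h import *
for i in range(3):
    o=robot.get_obs(); print(o['tool_pos'],o['wrist_force']); robot.snapshot('side')
for f in ('w4','w5'):
    w=cv2.imread(f'pics/{f}.png')
    for r in (205,212,217,222,228,235): print(f,r,''.join('#' if v<45 else '+' if v<90 else '.' for v in w[r,190:320].max(1)))
E
```

```text
[ 0.44956956 -0.39015936  0.01157215] [-0.17945414  0.15703168  1.23035737]
[ 0.4495641  -0.39016253  0.01158813] [-0.28106569  0.51408904 -0.32109032]
[ 0.44957999 -0.39019583  0.0115786 ] [ 0.37221446 -0.18520247  0.88550931]
w4 205 ..................................................................................................................................
w4 212 ..................................................................................................................................
w4 217 .....................+++...................................................................................++.....................
w4 222 ....+++++++++++++++++++###+.............................................................................###+++++++++++++++++++....
w4 228 +++++++++++++++++++++######............................................................................+######++++++++++++++++++++
w4 235 ++++++++++++++++++#########............................................................................+########++++++++++++++++++
w5 205 .............................................+++++++++++++++++++++++++++++++++++..................................................
w5 212 ...............................................++++++++++++++++++++++++++++++++++++++.............................................
w5 217 ...........++++++...............................+++++++++++++++++++++++++++++++++++++.............................++++++..........
w5 222 +++++++++++++++#####............................+++++++++++++++++++++++++++++++++++...........................+####+++++++++++++++
w5 228 +++++++++++++#######...........................+++++++++++++++++++++++++++++++++..............................+#######++++++++++++
w5 235 ++++++++++##########.........................+++++++++++++++++++++++++++++++++................................+##########+++++++++
```

No contact with the tips nominally below the table, and the image scale puts the tips about 15–28 mm higher than stated. I'll keep feeling downward gently.

Request:
carry_out:
  increments:
    - [110,[0,0,2],0]
    - [110,[0,0,2],0]
    - [110,[0,0,0],0]

```text
time: 7.55
tool_pos: [0.4493, -0.3899, 0.007]
ee_rot: [-3.141, -0.0, 0.997]
wrist_force: [-0.0, -0.9, 0.8]
width: 0.0535
finger_force: 0.0
```

Request:
carry_out:
  increments:
    - [110,[0,0,2],0]
    - [110,[0,0,2],0]
    - [110,[0,0,0],0]

```text
time: 7.85
tool_pos: [0.4494, -0.39, 0.003]
ee_rot: [-3.141, -0.0, 0.996]
wrist_force: [0.4, 0.4, -0.2]
width: 0.0535
finger_force: 0.0
```

Request:
carry_out:
  increments:
    - [110,[0,0,2],0]
    - [110,[0,0,1],0]
    - [110,[0,0,0],0]

```text
time: 8.15
tool_pos: [0.4494, -0.3901, 0.0003]
ee_rot: [-3.141, -0.0, 0.996]
wrist_force: [-0.0, 0.6, 0.1]
width: 0.0533
finger_force: 0.0
```

Request:
carry_out:
  increments:
    - [110,[0,0,2],0]
    - [110,[0,0,1],0]
    - [110,[0,0,0],0]

```text
time: 8.45
tool_pos: [0.4495, -0.3901, -0.0027]
ee_rot: [-3.141, -0.0, 0.997]
wrist_force: [-0.5, -0.2, 0.4]
width: 0.0536
finger_force: 0.0
```

Request:
carry_out:
  increments:
    - [110,[0,0,2],0]
    - [110,[0,0,1],0]
    - [110,[0,0,0],0]

```text
time: 8.75
tool_pos: [0.4494, -0.3901, -0.0057]
ee_rot: [-3.141, -0.0, 0.996]
wrist_force: [0.5, -0.1, -0.5]
width: 0.0537
finger_force: 0.0
```

```bash
python3 - <<'E'
from h import *
w,c=snap('wrist','w6'); o=robot.get_obs(); print(o['tool_pos'],o['wrist_force'],o['width'])
for r in range(205,240,4): print(r,''.join('#' if v<45 else '+' if v<90 else '.' for v in w[r,190:320].max(1)))
# sherd scale vs finger scale
f=192/np.tan(np.radians(c['vfov'])/2); print('cam z',c['T'][2][3],'f',f)
E
```

```text
[ 0.44949455 -0.39013723 -0.00560858] [ 0.60364127 -0.54327775 -0.18502745] 0.053741584117671666
205 ...................................................+++++++++++++++++++++++++++....................................................
209 ..................................................++++++++++++++++++++++++++++++..................................................
213 ................................................+++++++++++++++++++++++++++++++++++...............................................
217 ...........++++++.............................+++++++++++++++++++++++++++++++++++++++.............................++++++..........
221 ++++++++++++++++####..........................+++++++++++++++++++++++++++++++++++++++++.......................+###++++++++++++++++
225 ++++++++++++++######............................++++++++++++++++++++++++++++++++++++++++++....................+#####++++++++++++++
229 ++++++++++++########............................++++++++++++++++++++++++++++++++++++++++++++..................+#######++++++++++++
233 +++++++++++#########.............................+++++++++++++++++++++++++++++++++++++++++....................+#########++++++++++
237 +++++++++###########.............................+++++++++++++++++++++++++++++++++++++++......................+##########+++++++++
cam z 0.1876270867052462 f 321.00153842646046
```

Request:
carry_out:
  increments:
    - [110,[0,0,2],0]
    - [110,[0,0,2],0]
    - [110,[0,0,0],0]

```text
time: 9.1
tool_pos: [0.4493, -0.3899, -0.0099]
ee_rot: [-3.141, -0.0, 0.996]
wrist_force: [-0.2, 1.1, 1.3]
width: 0.0536
finger_force: 0.0
```

Request:
carry_out:
  increments:
    - [110,[0,0,2],0]
    - [110,[0,0,1],0]
    - [110,[0,0,0],0]

```text
time: 9.4
tool_pos: [0.4495, -0.3901, -0.0127]
ee_rot: [-3.141, -0.0, 0.996]
wrist_force: [-0.6, -0.5, -0.3]
width: 0.0535
finger_force: 0.0
```

Request:
carry_out:
  increments:
    - [110,[0,0,1],0]
    - [110,[0,0,1],0]
    - [110,[0,0,0],0]

```text
time: 9.7
tool_pos: [0.4497, -0.3903, -0.0136]
ee_rot: [3.141, 0.0, 0.997]
wrist_force: [-1.2, 2.1, 3.1]
width: 0.0534
finger_force: 2.2
```

Contact comes at a reported z of −0.0135, so true tip height = reported z + 13.5 mm. I'll lift 1.5 mm and grip.

Request:
carry_out:
  increments:
    - [110,[0,0,-2],0]
    - [255,[0,0,0],0]
    - [255,[0,0,0],0]
    - [255,[0,0,0],0]
    - [255,[0,0,0],0]
    - [255,[0,0,0],0]
    - [255,[0,0,0],0]
    - [255,[0,0,0],0]

```text
time: 10.5
tool_pos: [0.4495, -0.3901, -0.0125]
ee_rot: [-3.141, -0.0, 0.997]
wrist_force: [-0.2, 0.2, -0.2]
width: 0.0256
finger_force: 30.0
```

Request:
carry_out:
  increments:
    - [255,[0,0,-20],0]
    - [255,[0,0,-40],0]
    - [255,[0,0,-40],0]
    - [255,[0,0,-25],0]
    - [255,[30,-11,0],0]
    - [255,[37,-14,0],0]
    - [255,[37,-14,0],0]
    - [255,[37,-14,0],0]

```text
time: 11.3
tool_pos: [0.4818, -0.2417, 0.1127]
ee_rot: [3.141, -0.0, 0.996]
wrist_force: [-0.1, -0.1, 0.2]
width: 0.0258
finger_force: 30.0
```

Request:
carry_out:
  increments:
    - [255,[37,-14,0],0]
    - [255,[37,-14,0],0]
    - [255,[30,-11,0],0]
    - [255,[0,0,0],0]
    - [255,[0,0,0],0]
    - [255,[0,0,0],0]

```text
time: 11.9
tool_pos: [0.5053, -0.1354, 0.1126]
ee_rot: [3.141, 0.0, 0.996]
wrist_force: [0.2, -0.7, -0.1]
width: 0.0257
finger_force: 30.0
```

```bash
python3 - <<'E'
from h import *
w,c=snap('wrist','w7'); go(.5085,-.1267,.064,57)
s,d=snap('scene','a7'); e,f=snap('side','b7')
x,y=proj(f,(.5055,-.1255,.09)).astype(int); X,Y=proj(d,(.5055,-.1255,.09)).astype(int)
cv2.imwrite('pics/v7.png',np.hstack([w[130:330,155:355],cv2.resize(e[y-33:y+34,x-33:x+34],(300,300))[:200*0+300][:200],cv2.resize(s[Y-33:Y+34,X-33:X+34],(300,300))[:200]]))
E
```

```text
pos [ 0.5052 -0.1356  0.1125] rpy [3.1415e+00 4.0000e-04 9.9500e-01] w 0.0255 tool mm [ 9.3 -2.1] dz 48.5 twist 0.01 j6 0.21 t 11.95
```

View pics/v7.png

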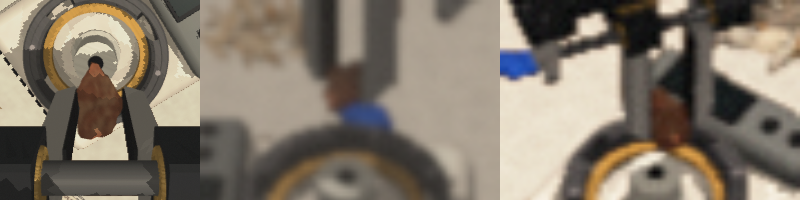

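The sherd is held flat between the fingers, at about (254,230) in the full wrist picture. I'll locate it and compute the last shift.

```bash
python3 - <<'E'
from h import *
w=cv2.imread('pics/w7.png'); c=robot.get_calibration('wrist')
hsv=cv2.cvtColor(w,cv2.COLOR_BGR2HSV); m=((hsv[...,0]<14)|(hsv[...,0]>174))&(hsv[...,1]>85)
m,ar,cc=big(m,(254,230),20); p=onz(c,cc,.132); print(ar,cc,p)
P=np.array([onz(c,q[0],.132)[:2]*1000 for q in max(cv2.findContours(m,0,1)[0],key=len)],np.float32)
u=lambda a:np.array([np.cos(np.radians(a)),np.sin(np.radians(a))])
print(cv2.minAreaRect(P)); e=[P@u(77),P@u(167)]; o=sum((k.max()+k.min())/2*u(a) for k,a in zip(e,(77,167)));print('bbox',o,[np.ptp(k) for k in e])
t=robot.get_obs()['tool_pos'][:2]; d=o/1000-t; print('origin-tcp',d); g=np.array([.5057,-.1255])-d; go(*g,.064,57)
E
```

```text
2484 [252.0547504  233.71376812] [ 0.50338789 -0.13345834  0.132     ]
((505.2108459472656, -132.9956512451172), (47.408809661865234, 26.306106567382812), 58.71120834350586)
bbox [ 502.77029559 -131.30639732] [np.float64(45.26706388654536), np.float64(31.203100886595394)]
origin-tcp [-0.00245591  0.00436147]
pos [ 0.5052 -0.1357  0.1125] rpy [-3.1415e+00  1.0000e-04  9.9470e-01] w 0.0254 tool mm [ 6.5 -0.7] dz 48.5 twist -0.01 j6 0.21 t 12.05
```

Request:
carry_out:
  increments:
    - [255,[6.5,-0.5,0],0]
    - [255,[0,0,20],0]
    - [255,[0,0,20],0]
    - [255,[0,0,10],0]
    - [255,[0,0,2],0]
    - [255,[0,0,0],0]
    - [255,[0,0,0],0]

```text
time: 12.75
tool_pos: [0.5093, -0.1291, 0.0617]
ee_rot: [3.14, -0.001, 0.996]
wrist_force: [-0.0, 0.5, -0.8]
width: 0.0255
finger_force: 30.0
```

Request:
carry_out:
  increments:
    - [255,[0,0,1],0]
    - [255,[0,0,0],0]
    - [255,[0,0,1],0]
    - [255,[0,0,0],0]

```text
time: 13.15
tool_pos: [0.5085, -0.1288, 0.0586]
ee_rot: [3.142, -0.0, 0.997]
wrist_force: [0.4, 0.7, -0.2]
width: 0.0253
finger_force: 30.0
```

Request:
carry_out:
  increments:
    - [255,[0,0,1],0]
    - [255,[0,0,0],0]
    - [255,[0,0,0],0]

```text
time: 13.45
tool_pos: [0.5085, -0.1288, 0.0575]
ee_rot: [-3.141, -0.0, 0.996]
wrist_force: [-0.2, -0.4, 0.1]
width: 0.0258
finger_force: 30.0
```

Request:
carry_out:
  increments:
    - [255,[0,0,0.7],0]
    - [255,[0,0,0],0]
    - [170,[0,0,0],0]
    - [150,[0,0,0],0]
    - [110,[0,0,0],0]
    - [90,[0,0,0],0]
    - [90,[0,0,-15],0]
    - [90,[0,0,-40],0]

```text
time: 14.25
tool_pos: [0.5054, -0.1277, 0.1078]
ee_rot: [-3.132, 0.002, 0.996]
wrist_force: [1.1, 0.4, -0.7]
width: 0.0606
finger_force: 0.0
```

Request:
carry_out:
  increments:
    - [0,[0,0,-40],0]
    - [0,[0,0,-40],0]
    - [0,[-30,0,-20],0]
    - [0,[0,0,0],0]
    - [0,[0,0,0],0]

```text
time: 14.75
tool_pos: [0.4923, -0.1541, 0.2119]
ee_rot: [3.141, -0.001, 0.995]
wrist_force: [0.5, 0.1, -0.4]
width: 0.0933
finger_force: 0.0
```

```bash
python3 - <<'E'
from h import *
import pickle
w,c=snap('wrist','w8'); pickle.dump(c,open('w8.pkl','wb')); go(.4,.13)
hsv=cv2.cvtColor(w,cv2.COLOR_BGR2HSV); m=((hsv[...,0]<14)|(hsv[...,0]>174))&(hsv[...,1]>85)
q=proj(c,(.5055,-.1255,.08)); m,ar,cc=big(m,q,30)
P=np.array([onz(c,q[0],.08)[:2]*1000 for q in max(cv2.findContours(m,0,1)[0],key=len)],np.float32)
u=lambda a:np.array([np.cos(np.radians(a)),np.sin(np.radians(a))])
e=[P@u(77),P@u(167)]; o=sum((k.max()+k.min())/2*u(a) for k,a in zip(e,(77,167)));print(q,cc,onz(c,cc,.08),'bbox',o,[np.ptp(k) for k in e])
x,y=map(int,q); cv2.imwrite('pics/v8.png',cv2.resize(w[y-60:y+60,x-60:x+60],(480,480)))
E
```

```text
pos [ 0.4919 -0.1536  0.2107] rpy [-3.1399e+00 -4.0000e-04  9.9620e-01] w 0.0937 tool mm [ 188.1 -231.3] dz None twist None j6 0.16 t 14.8
[251.47996561 149.14546656] [253.00235018 149.84841363] [ 0.50640535 -0.12693662  0.08      ] bbox [ 505.75696077 -125.03545639] [np.float64(43.242517199529324), np.float64(31.937325305426157)]
```

View pics/v8.png

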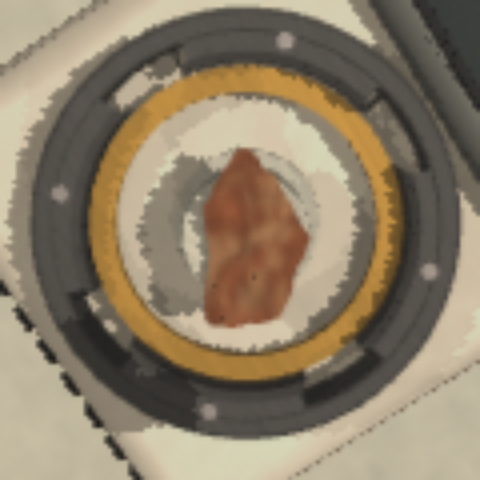

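The sherd lies flat and centred over the nose, about 1 mm off by measurement. Next, the hood.

Request:
carry_out:
  increments:
    - [0,[36.5,-32,0],0]
    - [0,[36.5,-32,0],0]
    - [0,[36.5,-32,0],0]
    - [0,[36.5,-32,0],0]
    - [0,[36.5,-32,0],0]
    - [0,[36.5,-32,0],0]
    - [0,[0,0,0],8.2]
    - [0,[0,0,0],8.2]

```text
time: 15.6
tool_pos: [0.4484, 0.1367, 0.2095]
ee_rot: [-3.139, 0.003, 0.71]
wrist_force: [1.2, -0.7, -0.6]
width: 0.0943
finger_force: 0.0
```

Request:
carry_out:
  increments:
    - [0,[0,0,0],8.2]
    - [0,[0,0,0],8.2]
    - [0,[0,0,0],8.2]
    - [0,[0,0,0],8.2]
    - [0,[0,0,0],0]
    - [0,[0,0,0],0]
    - [0,[0,0,0],0]

```text
time: 16.3
tool_pos: [0.4496, 0.1344, 0.2111]
ee_rot: [-3.141, 0.002, 0.14]
wrist_force: [-0.3, -0.6, -0.2]
width: 0.0942
finger_force: 0.0
```

```bash
python3 - <<'E'
from h import *
w,c=snap('wrist','w9'); go(.4515,.135,None,8)
q=proj(c,(.4515,.135,.082)); m,ar,cc=big(w.max(2)<60,q,25); print(q,cc,ar)
ct=max(cv2.findContours(m,0,1)[0],key=len); P=np.array([onz(c,p[0],.082)[:2]*1000 for p in ct],np.float32)
print(cv2.minAreaRect(P)); l=cv2.fitLine(np.array([onz(c,(x,y),.082)[:2]*1000 for y,x in zip(*np.nonzero(m))],np.float32),2,0,.01,.01).ravel(); print(np.degrees(np.arctan2(l[1],l[0])),l[2:])
x,y=map(int,q); cv2.imwrite('pics/v9.png',cv2.resize(w[y-65:y+65,x-65:x+65],(520,520)))
E
```

```text
pos [0.4498 0.1343 0.2113] rpy [-3.1415e+00  1.0000e-03  1.3960e-01] w 0.0938 tool mm [ 1.8 -0.4] dz None twist -0.0 j6 1.6 t 16.35
[255.36707396 176.67330151] [259.37262737 165.57842158] 1001
((461.92218017578125, 132.12979125976562), (58.80727005004883, 17.637977600097656), 8.013940811157227)
7.7079306 [463.26596 132.55168]
```

View pics/v9.png

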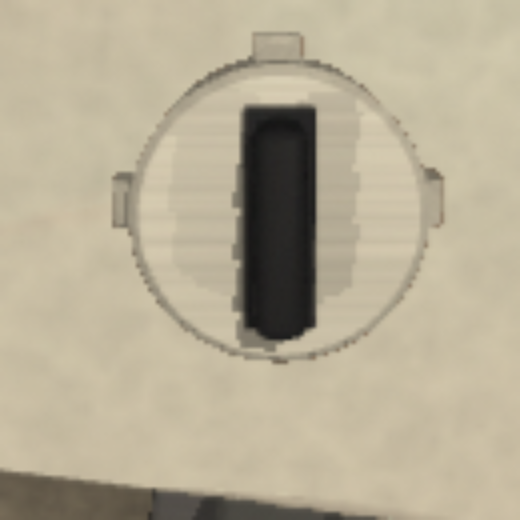

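The hood fills the crop: disc centre about (281,210), bar top face u 245–315 and v 120–338, parallel to the tool's x axis.

```bash
python3 - <<'E'
from h import *
c=robot.get_calibration('wrist'); x0,y0=255-65,176-65
F=lambda u,v:(x0+(u+.5)/4-.5,y0+(v+.5)/4-.5)
print('disc',onz(c,F(281,210),.054),'bar',onz(c,F(280,229),.082))
for a,b in (((133,210),(428,210)),((281,60),(281,360))): print(np.linalg.norm(onz(c,F(*a),.054)-onz(c,F(*b),.054)))
p=(onz(c,F(281,210),.054)+onz(c,F(280,229),.082))/2
go(p[0],p[1],.068-.0275,8)
E
```

```text
disc [0.46158154 0.13122741 0.054     ] bar [0.46131182 0.13190777 0.082     ]
0.08141151830750563
0.08374782031306291
pos [0.4498 0.1343 0.2113] rpy [-3.1415e+00  1.0000e-03  1.3960e-01] w 0.0938 tool mm [11.2  4.4] dz 170.8 twist -0.0 j6 1.6 t 16.35
```

Request:
carry_out:
  increments:
    - [90,[11,4.5,20],0]
    - [90,[0,0,40],0]
    - [90,[0,0,40],0]
    - [90,[0,0,40],0]
    - [90,[0,0,20],0]
    - [90,[0,0,8],0]
    - [90,[0,0,0],0]
    - [90,[0,0,0],0]

```text
time: 17.15
tool_pos: [0.4627, 0.1314, 0.0454]
ee_rot: [-3.141, -0.003, 0.138]
wrist_force: [0.7, 0.0, 0.1]
width: 0.0609
finger_force: 0.0
```

Request:
carry_out:
  increments:
    - [255,[0,0,0],0]
    - [255,[0,0,0],0]
    - [255,[0,0,0],0]
    - [255,[0,0,0],0]
    - [255,[0,0,0],0]
    - [255,[0,0,0],0]
    - [255,[0,0,0],0]
    - [255,[0,0,0],0]

```text
time: 17.95
tool_pos: [0.4616, 0.1309, 0.0438]
ee_rot: [3.141, -0.0, 0.138]
wrist_force: [0.3, -1.7, -0.6]
width: 0.014
finger_force: 30.0
```

```bash
python3 - <<'E'
from h import *
import pickle
go(.4614,.1315,.0435,8); print(robot.get_obs()['finger_force'])
w=cv2.imread('pics/w8.png'); c=pickle.load(open('w8.pkl','rb')); hsv=cv2.cvtColor(w,cv2.COLOR_BGR2HSV)
m=(hsv[...,0]>12)&(hsv[...,0]<25)&(hsv[...,1]>140)&(hsv[...,2]>120)
q=proj(c,(.5055,-.1255,.048)); m=big(m,q,25)[0]
P=np.array([onz(c,p[0],.048)[:2]*1000 for p in max(cv2.findContours(m,0,1)[0],key=len)],np.float32); print('ring',cv2.minEnclosingCircle(P),cv2.fitEllipse(P))
E
```

```text
pos [0.4616 0.1309 0.0438] rpy [ 3.1411 -0.      0.1377] w 0.014 tool mm [-0.1 -0.6] dz 0.3 twist -0.11 j6 1.59 t 17.95
29.996395111083984
ring ((505.69549560546875, -125.25481414794922), 43.339324951171875) ((505.1718444824219, -124.98990631103516), (83.84736633300781, 85.51410675048828), 139.92477416992188)
```

Request:
carry_out:
  increments:
    - [255,[0,0,-15],0]
    - [255,[0,0,-35],0]
    - [255,[0,0,-35],0]
    - [255,[0,0,-25],0]
    - [255,[0,0,0],7.5]
    - [255,[0,0,0],0]
    - [255,[0,0,0],0]

```text
time: 18.65
tool_pos: [0.4604, 0.1312, 0.1522]
ee_rot: [3.141, 0.003, 0.01]
wrist_force: [0.0, 0.6, -3.6]
width: 0.0138
finger_force: 30.0
```

Request:
carry_out:
  increments:
    - [255,[6,26,0],0]
    - [255,[6,37,0],0]
    - [255,[6,37,0],0]
    - [255,[6,37,0],0]
    - [255,[6,37,0],0]
    - [255,[6,37,0],0]
    - [255,[4,27,0],0]
    - [255,[0,15,0],0]

```text
time: 19.45
tool_pos: [0.5025, -0.1233, 0.1519]
ee_rot: [-3.141, 0.003, 0.006]
wrist_force: [-0.4, 0.5, -4.2]
width: 0.0139
finger_force: 30.0
```

Request:
carry_out:
  increments:
    - [255,[0,0,0],0]
    - [255,[0,0,0],0]
    - [255,[0,0,0],0]

```text
time: 19.75
tool_pos: [0.503, -0.12, 0.1536]
ee_rot: [-3.14, 0.001, 0.009]
wrist_force: [0.0, -0.3, -3.8]
width: 0.0141
finger_force: 30.0
```

```bash
python3 -c "
from h import *
go(.5055,-.1253,.104,.35); print(robot.get_obs()['wrist_force'])"
```

```text
pos [ 0.503  -0.12    0.1536] rpy [-3.1404e+00  6.0000e-04  8.9000e-03] w 0.0141 tool mm [2.4 5.3] dz 49.6 twist 0.16 j6 1.22 t 19.75
[ 0.0407907  -0.29336556 -3.79105824]
```

Request:
carry_out:
  increments:
    - [255,[2.5,5.3,0],0]
    - [255,[0,0,20],0]
    - [255,[0,0,20],0]
    - [255,[0,0,3.5],0]
    - [255,[0,0,0],0]
    - [255,[0,0,0],0]
    - [255,[0,0,0],0]

```text
time: 20.45
tool_pos: [0.5068, -0.127, 0.1119]
ee_rot: [3.141, -0.003, 0.007]
wrist_force: [0.2, 0.6, -3.9]
width: 0.0138
finger_force: 30.0
```

```bash
python3 -c "
from h import *
go(.5055,-.1253,.104,.35); print(robot.get_obs()['wrist_force'])"
```

```text
pos [ 0.5068 -0.127   0.1119] rpy [ 3.1407e+00 -2.6000e-03  7.2000e-03] w 0.0138 tool mm [-1.2 -1.7] dz 7.9 twist 0.06 j6 1.21 t 20.45
[ 0.2032568   0.57580508 -3.86977116]
```

Request:
carry_out:
  increments:
    - [255,[0,0,0],0]
    - [255,[0,0,0],0]
    - [255,[0,0,0],0]

```text
time: 20.75
tool_pos: [0.506, -0.1269, 0.1107]
ee_rot: [3.141, -0.001, 0.007]
wrist_force: [0.4, 0.7, -4.1]
width: 0.0138
finger_force: 30.0
```

Request:
carry_out:
  increments:
    - [255,[-0.5,-1.5,2],0]
    - [255,[0,0,3],0]
    - [255,[0,0,2],0]
    - [255,[0,0,1],0]
    - [255,[0,0,0],0]
    - [255,[0,0,0],0]

```text
time: 21.35
tool_pos: [0.5054, -0.1253, 0.1024]
ee_rot: [-3.142, -0.0, 0.007]
wrist_force: [0.2, 0.3, -3.5]
width: 0.0136
finger_force: 30.0
```

Request:
carry_out:
  increments:
    - [255,[0,0,1],0]
    - [255,[0,0,1],0]
    - [255,[0,0,0],0]
    - [255,[0,0,0],0]

```text
time: 21.75
tool_pos: [0.5061, -0.1256, 0.1008]
ee_rot: [3.141, -0.002, 0.007]
wrist_force: [2.5, -1.1, -2.0]
width: 0.0136
finger_force: 30.0
```

Request:
carry_out:
  increments:
    - [255,[0,0,1],0]
    - [255,[0,0,1],0]
    - [255,[0,0,0],0]

```text
time: 22.05
tool_pos: [0.5065, -0.1254, 0.0987]
ee_rot: [3.141, -0.003, 0.007]
wrist_force: [4.9, -0.5, -3.3]
width: 0.0137
finger_force: 30.0
```

Request:
carry_out:
  increments:
    - [255,[0,0,1],0]
    - [255,[0,0,1],0]
    - [255,[0,0,0],0]

```text
time: 22.35
tool_pos: [0.5067, -0.1254, 0.0968]
ee_rot: [3.141, -0.003, 0.007]
wrist_force: [5.8, -1.7, -1.0]
width: 0.0139
finger_force: 30.0
```

Request:
carry_out:
  increments:
    - [255,[1,0,1],0]
    - [255,[0.5,0,1],0]
    - [255,[0,0,0],0]
    - [255,[0,0,0],0]

```text
time: 22.75
tool_pos: [0.5069, -0.1254, 0.0942]
ee_rot: [3.141, -0.0, 0.007]
wrist_force: [4.8, -0.8, -2.7]
width: 0.0141
finger_force: 30.0
```

Request:
carry_out:
  increments:
    - [255,[0,0,1],0]
    - [255,[0,0,1],0]
    - [255,[0,0,1],0]
    - [255,[0,0,0],0]

```text
time: 23.15
tool_pos: [0.5071, -0.1254, 0.0919]
ee_rot: [3.141, -0.001, 0.007]
wrist_force: [4.4, -1.6, 1.2]
width: 0.0139
finger_force: 30.0
```

Request:
carry_out:
  increments:
    - [255,[0.7,0,1],0]
    - [255,[0,0,1],0]
    - [255,[0,0,1],0]
    - [255,[0,0,0],0]
    - [255,[0,0,0],0]

```text
time: 23.65
tool_pos: [0.5074, -0.1254, 0.0899]
ee_rot: [3.141, -0.0, 0.007]
wrist_force: [1.6, 0.2, 6.7]
width: 0.0137
finger_force: 30.0
```

Request:
carry_out:
  increments:
    - [255,[0,0,1],0]
    - [255,[0,0,1],0]
    - [255,[0,0,0],0]
    - [255,[0,0,0],0]

```text
time: 24.05
tool_pos: [0.5074, -0.1254, 0.0884]
ee_rot: [3.141, -0.0, 0.007]
wrist_force: [1.2, -0.1, 8.3]
width: 0.014
finger_force: 30.0
```

Request:
carry_out:
  increments:
    - [255,[0,0,1],0]
    - [255,[0,0,1],0]
    - [255,[0,0,1],0]
    - [255,[0,0,0],0]
    - [255,[0,0,0],0]
    - [255,[0,0,0],0]

```text
time: 24.65
tool_pos: [0.5075, -0.1255, 0.0868]
ee_rot: [3.141, -0.001, 0.007]
wrist_force: [-0.5, 0.4, 13.3]
width: 0.0137
finger_force: 30.0
```

Request:
carry_out:
  increments:
    - [255,[0,0,0.5],0]
    - [255,[0,0,0],0]
    - [255,[0,0,0],0]
    - [255,[0,0,0],0]
    - [255,[0,0,0],0]
    - [255,[0,0,0],0]

```text
time: 25.25
tool_pos: [0.5075, -0.1254, 0.0868]
ee_rot: [3.141, -0.001, 0.007]
wrist_force: [-2.3, 0.4, 14.9]
width: 0.014
finger_force: 30.0
```

```bash
python3 -c "
from h import *
o=robot.get_obs(); print(o['tool_pos'],o['wrist_force'],o['finger_force']); print(robot.close_job())"
```

```text
[ 0.50749415 -0.12544593  0.08677315] [-2.30760509  0.41197923 14.8606311 ] 29.999951720237732
the job is handed in; nothing more can be done
None
```

I handed the job in with the sherd flat over the window, about 1 mm off centre, and the hood meshed and still held down hard enough (about 15 N at the wrist) to put the interlock ring at its stop. The hand-in call returned no verdict.

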